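# Try, free and hold open the lid of the luthier's dry box

## Task

Both my hands are full and I need a bridge blank out of the dry box: give the lid's handle a gentle upward tug before you turn the latch knob, to learn whether the latch has caught the lid. If it has, do not wrench it but turn the knob anticlockwise (seen from above) to free it. Then raise the lid by its handle to more than half way to upright and finish while still holding it there by the handle, since it falls shut if let go, and leave the things around the box where they are.

Things in the scene. Friction and masses are not known exactly. Their poses are not given: they have to be found in the camera images.
- dry_box: The dry box, fixed to the bench: a plywood box 240 (its x) x 320 (its y) x 100 mm high, walls 12 mm; on it a framed lid 12 mm thick with a clear window (top face 114 mm above the bench). Origin: centre of its underside. z up; the lid's hinges are on its -x side (towards the robot), the opening edge with handle and knob on its +x side, away from the robot.
- lid_hinge (a point): Middle of the hinge line of the lid, on the box: 120 mm towards the box's -x from its centre, 102 mm above the bench. The hinge line runs along the box's y. Axes as the box.
- lid_handle (a point): Centre of the handle's round steel bar: 12 mm diameter, 100 mm between its two posts, parallel to the hinge line (box's y), 35 mm above the lid's top face (29 mm free under it). Lid shut: 205 mm from the hinge line in the box's +x, 75 mm to the box's -y, 149 mm above the bench, 47 mm above the hinge line. It moves and tilts with the lid; axes as the box's when shut.
- lid (a joint): Opening angle of the lid, rad: 0 shut, 1.4 at its stop, short of upright; it always falls shut by its own weight (lid about 0.6 kg, 3 to 5 N to lift at the handle). If the latch has caught it, it lifts only about 0.02 rad (4 mm at the handle) and then stops hard; if not, it simply rises.
- latch_knob (a point): Black round ribbed knob of the cam latch on the lid: 37 mm diameter, its grip from 8 to 36 mm above the lid's top face. Point: on its turning axis (square to the lid), 24 mm above the top face, 145 mm to the box's +y of the handle. Quarter turn at most between two stops; it may start anywhere, caught or free, looks alike and stays put (0.05 N m). Anticlockwise frees: 0.8 rad suffices, the stop is harmless.
- block_plane: A steel block plane 160 x 48 mm, 60 mm high, beside the box on its -y side; origin: centre of its underside. A bystander: leave it where it is.
- caliper: A digital caliper 235 mm long, lying beyond the box's +x side; origin: under the middle of its beam. A bystander: leave it where it is.
- glue_bottle: A white plastic glue bottle, 60 mm diameter, 150 mm high, standing; origin: centre of its underside. It, the sanding block and the tape roll stand around the box's +y side and its +x, +y corner. A bystander: leave it where it is.
- sanding_block: A cork-faced wooden sanding block 110 x 65 x 36 mm; origin: centre of its underside. A bystander: leave it where it is.
- tape_roll: A roll of masking tape, 100 mm diameter, 24 mm high, lying; origin: centre of its underside. A bystander: leave it where it is.
- offcut: A stepped rosewood offcut 62 x 45 x 40 mm beside the plane; origin: centre of its underside. A bystander: leave it where it is.

How it is judged:
By the outcome, as a careful person would: the job done as asked, in the order asked, and still so for the second after the job is handed in, while the arm keeps its last pose, push and grip.
It also fails if it takes over 61 s, if anything falls off the work surface, if the arm or the gripper's body presses on something with over 40 N, if the wrist force passes 120 N, or if a joint passes its speed limit or range.

## Robot

A 7-joint arm with a two-finger parallel gripper is mounted at the origin on the work surface. World frame = base frame: x ahead of the robot, y to its left, z up, the work surface at z = 0. Lengths are in m, angles in rad, forces in N, time in s.
With the tool pointing down it reaches from about 0.4 to 0.875 m from the base axis. Payload 19.3 kg.
Tool frame: the origin (TCP) lies on the mounting face of the last link; the fingertips stand 173 mm ahead of it and the grasp point (between the pads) lies 155 mm ahead of it; z points along the fingers, y is the line along which they close (so a half turn about z gives the same grasp; the last joint's range is limited). The gripper opens to 85 mm and grips with 20 to 120 N. Pads are 22 mm wide; open, the fingers measure 114 mm over their backs; the gripper's body (76 mm by 85 mm) begins 54 mm behind the grasp point. The pads swing forward as they close: fully open they stand 13 mm farther back than shut.
Start: joints at [1.209, 0.521, -0.036, 1.599, 0.021, 1.021, -0.113], TCP at [0.18, -0.599, 0.405] pointing down, gripper open.
Joint ranges: [-2.91, 2.91], [-0.3, 2.13], [-1.5, 1.42], [0.17, 2.43], [-1.26, 4.41], [0.16, 1.93], [-2.52, 2.52]. Speed limits (rad/s): [1.89, 1.89, 2.39, 2.39, 3.01, 3.01, 3.01].

## Interface

Orientations are given as a unit quaternion [x, y, z, w].
In Python, from workcell import status, camera, camera_info, robot, spotter gives the robot as it stands.
- The arm moves only by the shell command python3 -m inch 'ROWS' [FORCE]. ROWS is JSON, one flat list of numbers, 5 for each row, row after row: the opening, from -1 (shut) to 1 (fully open), so that 0 is half open, then the shift along the tool's x, y, z scaled (see below), then the turn about the tool's z scaled (see below). In form: [jaw, x, y, z, yaw, jaw, x, y, z, yaw, ...]. A call has 1 to 10 rows; each row is the pose to reach, as a shift and turn from the pose commanded when the call began, along the tool's axes at that moment, turning the shorter way round; what a row does not reach only later rows make up. The controller multiplies each number of a shift by 600 mm and each number of a turn by pi rad. A row lasts 1/8 s, in which the tool goes at most 62.5 mm and 10.7 degrees, less where a joint would pass 70% of its speed; a pose out of reach is approached as far as the arm can. A call with a number of a shift or a turn outside -1 to 1 is refused whole. A call with a gripper value outside its range is refused whole. The fingers move at their own pace and stop on an object; FORCE is the grip in N (left out, the last holds). Time passes only in rows, so rows that repeat a pose let the fingers close. It gives the time, the measured TCP pose, the force, the opening and the grip force at its end, in the units of the state.
- status.sense(): the state, without advancing time (a new reading comes with each control period).
- camera(name): name is "scene" or "top"; returns the picture (384x512x3 uint8, red, green, blue); there is no depth.
- camera_info(name): a dict with "fx", "fy", "cx", "cy" (pixels), "R" (3x3) and "t" (3): a world point X has camera coordinates R X + t. Camera axes: x right, y down, z forward; pixel columns grow to the right and rows downward; lengths in m; the calibration is good to about 2 mm. A picture is of the moment at which its call begins. camera_info takes no time and is no camera call.
- robot.job_done(): hands the job in; it is judged then, once.
Trained networks look in the newest picture that a camera, given by its name, has taken for a name from the list of things; names that differ only in an ending like _2 or _b are one class to them, and where a whole thing is asked for, a point or a joint stands for the part that bears it (a point fixed in the world has none). Each returns a list of dicts, best first, with "confidence" (0 to 1); they miss things now and then, are a little off and sometimes report something else, mostly with a low value. They report only what shows in the picture. A call takes as long as a camera call.
- spotter.find_in(label, camera): "position" ([column, row] in pixels, amid what is visible of it).
- spotter.landmark_of(label, camera): "position" ([column, row] in pixels: a listed point, or the origin of a listed thing).
The state is a dict: "clock": time; "joint_positions": joint angles; "dq": joint speeds; "joint_torque": joint torques, N m; "eef_pos": TCP position; "tool_rot": TCP orientation; "ft_force": force on the tool from outside, world axes, zero at the start; "torque": the same for the moment, N m; "opening": finger opening in m; "gripper_force": force on a finger pad.
Only numpy, scipy, OpenCV 4.12 (cv2) and the standard library are available. Lean on these libraries where they do the work, as an engineer would, in place of code of your own. Each camera call takes 0.05 s, during which the arm holds its last target. There are 200 camera calls.

## Working session

There is one attempt and no reset: what is moved stays moved. The work goes in short steps, Python scripts to look and compute and a shell command to move; the robot and the scene stay as the last step left them, time stands still between calls to the robot, and variables do not carry over. Pictures are saved under pics/ and viewed, at most 10 in all, crops included, and the job is handed in when it is done.

```bash
ls; mkdir -p pics
cat > h.py <<'E'
import numpy as np,cv2
from workcell import status,camera,camera_info,robot,spotter
from scipy.spatial.transform import Rotation as Ro
def ray(cam,px):
    i=camera_info(cam);R=np.array(i['R']);t=np.array(i['t'])
    d=R.T@np.array([(px[0]-i['cx'])/i['fx'],(px[1]-i['cy'])/i['fy'],1]);return -R.T@t,d
def onz(cam,px,z):
    c,d=ray(cam,px);return c+d*(z-c[2])/d[2]
def tri(pa,pb):
    (c,d),(e,f)=ray('scene',pa),ray('top',pb)
    s=np.linalg.lstsq(np.c_[d,-f],e-c,rcond=None)[0];a=c+s[0]*d;b=e+s[1]*f
    return (a+b)/2,np.linalg.norm(a-b)
def save(cam,name):
    im=camera(cam);cv2.imwrite('pics/'+name,cv2.cvtColor(im,cv2.COLOR_RGB2BGR));return im
E
python3 - <<'E'
from h import *
a=save('scene','s0.png');b=save('top','t0.png')
cv2.imwrite('pics/b0.png',cv2.cvtColor(np.vstack([a,b])[:, :],cv2.COLOR_RGB2BGR)) if 0 else None
Z=dict(lid_handle=.149,latch_knob=.138,lid_hinge=.102,dry_box=0,block_plane=0,caliper=0,glue_bottle=0,sanding_block=0,tape_roll=0,offcut=0)
for n,z in Z.items():
    r={}
    for c in('scene','top'):
        l=spotter.landmark_of(n,c)
        if l: r[c]=l[0]['position'];print(n,c,np.round(r[c]),round(l[0]['confidence'],2),onz(c,r[c],z).round(3))
    if len(r)==2:
        p,e=tri(r['scene'],r['top']);print('   tri',p.round(3),round(e,4))
s=status.sense();print(s['clock'],s['eef_pos'],s['tool_rot'],Ro.from_quat(s['tool_rot']).as_matrix().round(3),s['ft_force'],s['opening'])
E
```

```text
pics
lid_handle scene [270. 190.] 0.81 [0.617 0.025 0.149]
lid_handle top [276. 164.] 0.7 [0.623 0.008 0.149]
   tri [0.624 0.011 0.159] 0.0077
latch_knob scene [310. 167.] 0.74 [0.614 0.164 0.138]
latch_knob top [220. 168.] 0.88 [0.615 0.16  0.138]
   tri [0.615 0.161 0.14 ] 0.002
lid_hinge scene [233. 166.] 0.94 [0.432 0.088 0.102]
lid_hinge top [205. 140.] 0.71 [0.704 0.209 0.102]
   tri [0.606 0.088 0.224] 0.2396
dry_box scene [264. 216.] 0.67 [0.54  0.086 0.   ]
dry_box top [250. 202.] 0.59 [0.53  0.081 0.   ]
   tri [ 0.534  0.085 -0.003] 0.0103
block_plane scene [210. 272.] 0.91 [ 0.585 -0.129  0.   ]
block_plane top [321. 182.] 0.65 [ 0.588 -0.141  0.   ]
   tri [ 0.59  -0.136  0.009] 0.0068
caliper scene [303. 268.] 0.83 [0.723 0.014 0.   ]
caliper top [269. 143.] 0.68 [0.716 0.021 0.   ]
   tri [ 0.718  0.021 -0.008] 0.0004
glue_bottle scene [354. 188.] 0.78 [0.631 0.338 0.   ]
glue_bottle top [167. 174.] 0.6 [ 0.621  0.342 -0.   ]
   tri [ 0.624  0.346 -0.007] 0.0047
sanding_block scene [364. 222.] 0.88 [0.732 0.233 0.   ]
sanding_block top [208. 139.] 0.82 [0.732 0.214 0.   ]
   tri [0.735 0.217 0.01 ] 0.0117
tape_roll scene [353. 186.] 0.67 [0.626 0.343 0.   ]
tape_roll top [165. 216.] 0.79 [0.489 0.348 0.   ]
   tri [ 0.532  0.403 -0.08 ] 0.1044
offcut scene [169. 243.] 0.84 [ 0.445 -0.132  0.   ]
offcut top [319. 231.] 0.57 [ 0.438 -0.131  0.   ]
   tri [ 0.439 -0.131 -0.005] 0.0034
1.1 [ 0.17975681 -0.59858477  0.40469783] [ 9.89379010e-01  1.45358777e-01 -1.66513208e-05 -1.48660477e-05] [[ 0.958  0.288 -0.   ]
 [ 0.288 -0.958  0.   ]
 [-0.    -0.    -1.   ]] [-0.22261571  0.06255877  0.58492225] 0.08523708784194979
```

Run:
```python
import cv2,numpy as np
a=cv2.imread('pics/s0.png')[110:330,130:420];b=cv2.imread('pics/t0.png')[110:280,140:360]
cv2.imwrite('pics/c.png',cv2.resize(a,(790,599),interpolation=3));cv2.imwrite('pics/d.png',cv2.resize(b,(770,595),interpolation=3))
```

```text
(no output)
```

View pics/c.png

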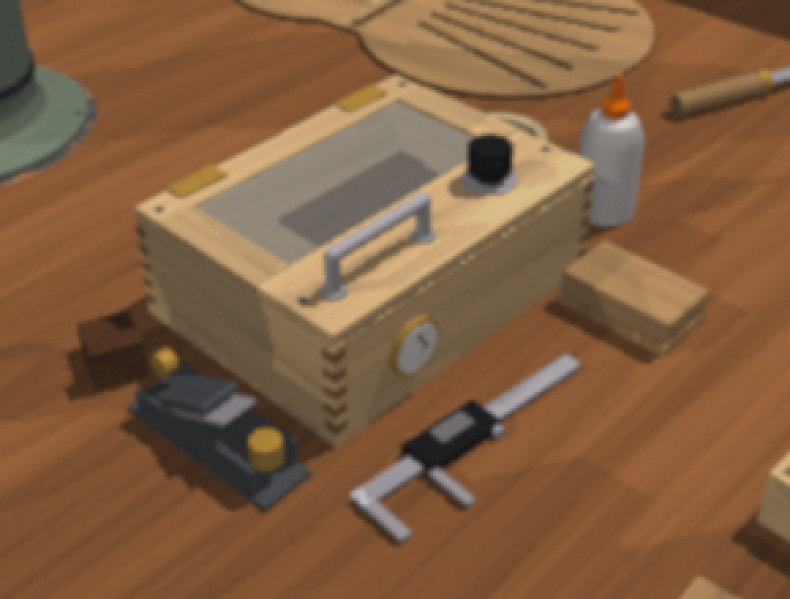

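View pics/d.png

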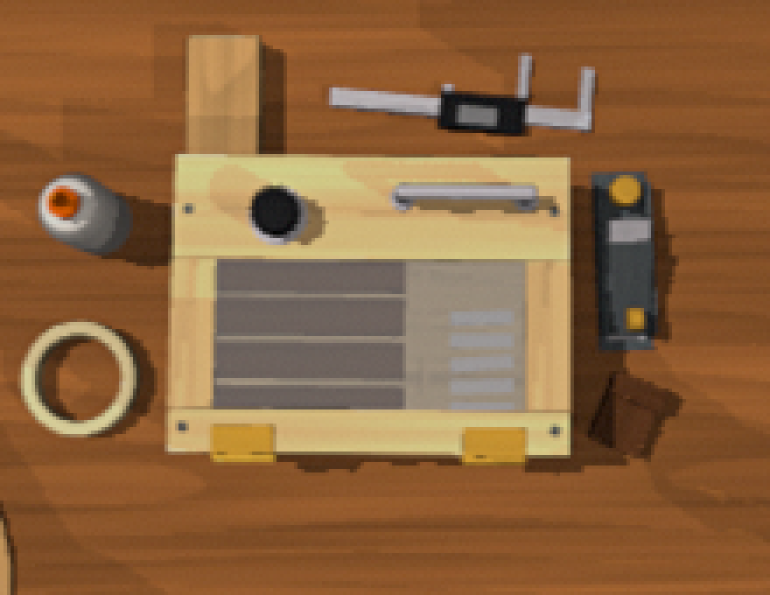

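The crops show the box nearly square to the world. Full-image pixels: scene bar ends at (251,204) and (287,183); top bar ends at (254,164) and (293,165); knob at top (219,170). The lid corners are in crop d at (176,155), (570,157), (570,455) and (167,453).

Run:
```python
from h import *
for p,q in(((251.1,203.6),(293.4,165.1)),((287.1,183.4),(253.7,164.3))):
    print(tri(p,q),onz('scene',p,.149).round(3),onz('top',q,.149).round(3))
for q in((176,155),(570,157),(570,455),(167,453)):
    print(onz('top',(140+q[0]/3.5,110+q[1]/3.5),.114).round(3))
for q in((138,207),(400,78),(594,160),(333,335)):
    print('s',onz('scene',(130+q[0]/2.724,110+q[1]/2.723),.114).round(3))
for n in('lid_handle','latch_knob'):
  for c in('scene','top'):print(n,c,[(np.round(x['position'],1),round(x['confidence'],2)) for x in spotter.find_in(n,c)[:2]])
i=camera_info('top');print(i['fx'],i['R'],i['t'])
```

```text
(array([ 0.62130291, -0.038845  ,  0.149529  ]), np.float64(0.004751117264997465)) [ 0.622 -0.037  0.149] [ 0.62  -0.041  0.149]
(array([0.62471209, 0.06869116, 0.14609056]), np.float64(0.002669927997665389)) [0.628 0.067 0.149] [0.623 0.068 0.149]
[0.66  0.248 0.114]
[ 0.655 -0.072  0.114]
[ 0.415 -0.066  0.114]
[0.42  0.253 0.114]
s [ 0.423 -0.065  0.114]
s [0.435 0.248 0.114]
s [0.661 0.25  0.114]
s [ 0.658 -0.071  0.114]
lid_handle scene [(array([260.5, 183.1]), 0.56)]
lid_handle top [(array([248. , 195.9]), 0.61)]
latch_knob scene [(array([263.4, 184.4]), 0.57)]
latch_knob top []
352.2323467532534 [[-0.01051183 -0.99991299 -0.00796974]
 [-0.99478027  0.01126621 -0.10141644]
 [ 0.1014974   0.00686206 -0.99481214]] [0.07154346 0.57326523 1.04723422]
```

```bash
cat >> h.py <<'E'
def rows(targets,yaw_from=None,p0=None):
    """targets: (TCP xyz, world angle of tool y in deg); prints scaled shift/turn"""
    s=status.sense();R=Ro.from_quat(s['tool_rot']).as_matrix();p=np.array(s['eef_pos']) if p0 is None else np.array(p0)
    a0=np.degrees(np.arctan2(R[1,1],R[0,1]))
    for t,a in targets:
        d=R.T@(np.array(t)-p)/.6
        print(d.round(4),round(-(((a-a0)+180)%360-180)/180,4))
E
python3 - <<'E'
from h import *
print('knob top@.150',onz('top',(140+275/3.5,110+211/3.5),.150),'scene',onz('scene',(130+490/2.724,110+147/2.723),.150))
print(tri((130+490/2.724,110+147/2.723),(140+275/3.5,110+211/3.5)))
rows([((.622,.0135,.40),-1),((.622,.0135,.149+.155+.02),-1)])
E
```

```text
knob top@.150 [0.60771711 0.16369775 0.15      ] scene [0.6158525 0.1595664 0.15     ]
(array([0.60965023, 0.16535461, 0.14449407]), np.float64(0.0029890137164058635))
[ 0.9993 -0.7651  0.0079] -0.4016
[ 0.9993 -0.7651  0.1345] -0.4016
```

```bash
python3 -m inch '[1,0.999,-0.765,0.008,-0.4, 1,0.999,-0.765,0.008,-0.4, 1,0.999,-0.765,0.008,-0.4, 1,0.999,-0.765,0.008,-0.4, 1,0.999,-0.765,0.008,-0.4, 1,0.999,-0.765,0.008,-0.4, 1,0.999,-0.765,0.008,-0.4, 1,0.999,-0.765,0.008,-0.4, 1,0.999,-0.765,0.008,-0.4, 1,0.999,-0.765,0.008,-0.4]' 40
python3 -c "
from h import *
rows([((.622,.0135,.40),-1),((.622,.0135,.324),-1)])"
```

```text
clock: 2.55
eef_pos: [0.5467, -0.0903, 0.4009]
tool_rot: [0.715, 0.699, 0.0, 0.0]
ft_force: [0.5, -0.8, 0.9]
opening: 0.0851
gripper_force: 0.0
[0.1758 0.1216 0.0015] -0.0017
[0.1759 0.1215 0.1282] -0.0017
```

```bash
python3 -m inch '[1,0,0,0,0,1,0,0,0,0]'
python3 -c "
from h import *
rows([((.622,.0135,.40),-1),((.622,.0135,.324),-1)])"
```

```text
clock: 2.8
eef_pos: [0.5456, -0.0921, 0.4005]
tool_rot: [0.715, 0.699, -0.0, -0.0]
ft_force: [-0.3, -1.0, -0.1]
opening: 0.0854
gripper_force: 0.0
[0.1788 0.1234 0.0008] -0.0015
[0.1789 0.1235 0.1274] -0.0015
```

```bash
python3 -m inch '[1,0.179,0.1235,0,0, 1,0.179,0.1235,0,0, 1,0.179,0.1235,0,0, 1,0.179,0.1235,0.06,0, 1,0.179,0.1235,0.09,0, 1,0.179,0.1235,0.09,0]'
python3 - <<'E'
from h import *
a=save('scene','s1.png');b=save('top','t1.png')
i=np.hstack([cv2.resize(a[130:250,210:330],(400,400),interpolation=3),cv2.resize(b[110:230,190:310],(400,400),interpolation=3)])
cv2.imwrite('pics/e.png',cv2.cvtColor(i,cv2.COLOR_RGB2BGR))
E
```

```text
clock: 3.55
eef_pos: [0.6218, 0.0126, 0.346]
tool_rot: [0.715, 0.699, -0.001, -0.001]
ft_force: [1.1, -0.3, 1.0]
opening: 0.085
gripper_force: 0.0
```

View pics/e.png

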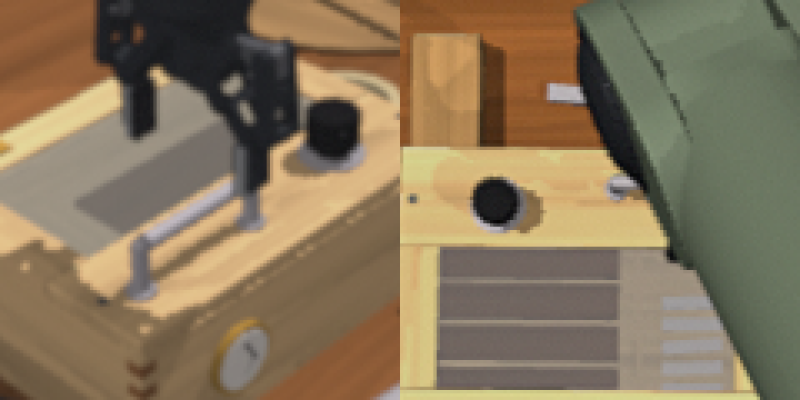

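Fingers straddle the bar (scene crop: the near finger at (258,180) in front of it, the far one at (140,135) behind it). Descend and close gently.

```bash
python3 -m inch '[1,0,0,0.035,0, 1,0,0,0.07,0, 1,0,0,0.07,0]' 20
python3 -m inch '[0.2,0,0,0,0, 0,0,0,0,0, -0.4,0,0,0,0,-0.6,0,0,0,0]'
```

```text
clock: 4.03
eef_pos: [0.6221, 0.0135, 0.3047]
tool_rot: [0.715, 0.699, -0.0, -0.0]
ft_force: [0.0, 0.0, 0.3]
opening: 0.0859
gripper_force: 0.0
clock: 4.53
eef_pos: [0.6222, 0.0138, 0.305]
tool_rot: [0.715, 0.699, 0.0, 0.0]
ft_force: [0.6, 0.1, -0.2]
opening: 0.0172
gripper_force: 0.0
```

```bash
python3 -m inch '[-1,0,0,0,0,-1,0,0,0,0,-1,0,0,0,0]' 30
```

```text
clock: 4.9
eef_pos: [0.6223, 0.0138, 0.3049]
tool_rot: [0.715, 0.699, 0.0, 0.0]
ft_force: [-0.7, -0.8, 5.0]
opening: 0.0107
gripper_force: 29.3
```

```bash
python3 -m inch '[-1,0,0,-0.003,0,-1,0,0,-0.005,0]';python3 -m inch '[-1,0,0,-0.003,0,-1,0,0,-0.003,0]'
```

```text
clock: 5.15
eef_pos: [0.622, 0.0138, 0.3074]
tool_rot: [0.715, 0.699, -0.0, -0.0]
ft_force: [-1.3, 0.1, -5.8]
opening: 0.0106
gripper_force: 29.1
clock: 5.4
eef_pos: [0.6217, 0.0138, 0.3089]
tool_rot: [0.715, 0.699, -0.001, -0.001]
ft_force: [-3.7, 0.8, -9.9]
opening: 0.011
gripper_force: 29.7
```

```bash
python3 -m inch '[-1,0,0,-0.002,0,-1,0,0,-0.003,0,-1,0,0,-0.003,0]'
```

```text
clock: 5.78
eef_pos: [0.6217, 0.0137, 0.3099]
tool_rot: [0.715, 0.699, -0.001, -0.001]
ft_force: [0.1, 2.3, -29.1]
opening: 0.0109
gripper_force: 29.3
```

The lid stopped hard after about 4–5 mm at 29 N, so the latch has caught it. I'll lower it, release, and go to the knob.

```bash
python3 -m inch '[-1,0,0,0.006,0,-1,0,0,0.011,0,-1,0,0,0.011,0,0,0,0,0.011,0,1,0,0,0.011,0,1,0,0,0.011,0,1,0,0,0.011,0,1,0,0,-0.06,0,1,0,0,-0.12,0,1,0,0,-0.12,0]'
python3 - <<'E'
from h import *
for x,y in((.611,.162),):rows([((x,y,.380),-1),((x,y,.138+.155),-1)])
E
```

```text
clock: 7.02
eef_pos: [0.6227, 0.0139, 0.386]
tool_rot: [0.715, 0.699, 0.002, 0.001]
ft_force: [0.2, -0.0, -1.2]
opening: 0.0855
gripper_force: 0.0
[ 0.2463 -0.0251  0.01  ] -0.0016
[ 0.2462 -0.0258  0.155 ] -0.0016
```

```bash
python3 -m inch '[1,0.08,-0.01,0,0,1,0.16,-0.025,0,0,1,0.246,-0.025,0,0,1,0.246,-0.025,0,0,1,0.246,-0.025,0.03,0,1,0.246,-0.025,0.06,0,1,0.246,-0.025,0.06,0]'
python3 - <<'E'
from h import *
print(np.round(status.sense()['joint_positions'],2))
a=save('scene','s2.png');b=save('top','t2.png')
i=np.hstack([cv2.resize(a[110:230,250:370],(400,400),interpolation=3),cv2.resize(b[110:230,190:310],(400,400),interpolation=3)])
cv2.imwrite('pics/f.png',cv2.cvtColor(i,cv2.COLOR_RGB2BGR))
E
```

```text
clock: 7.9
eef_pos: [0.6102, 0.1606, 0.345]
tool_rot: [0.715, 0.699, -0.002, -0.001]
ft_force: [-0.7, 0.5, 0.8]
opening: 0.0854
gripper_force: 0.0
[-0.03  0.63 -0.48  1.62  0.34  0.97 -0.65]
```

View pics/f.png

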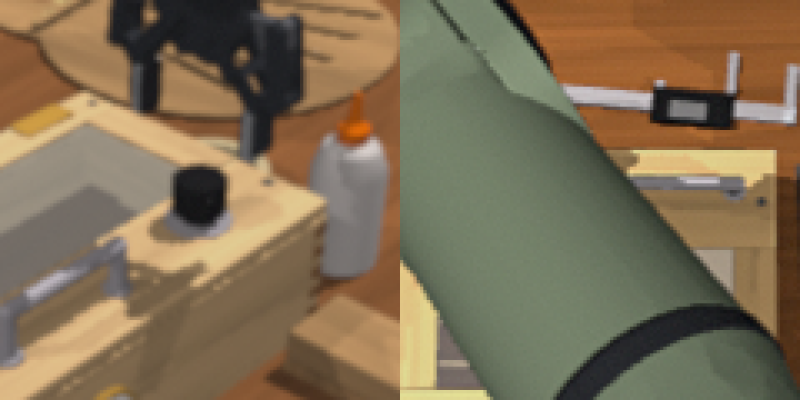

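Seen from the scene camera, the finger midpoint (200,131) sits directly above the knob (201,172). Descend, close gently.

```bash
python3 -m inch '[1,0.001,0.001,0.04,0,1,0.001,0.001,0.079,0,1,0.001,0.001,0.079,0]'; python3 -m inch '[0.2,0,0,0,0,0.05,0,0,0,0,0.05,0,0,0,0]' 20; python3 -m inch '[-0.2,0,0,0,0,-0.2,0,0,0,0]' 20
```

```text
clock: 8.38
eef_pos: [0.6109, 0.162, 0.2992]
tool_rot: [0.715, 0.699, -0.001, -0.0]
ft_force: [0.1, 0.1, 0.7]
opening: 0.0857
gripper_force: 0.0
clock: 8.75
eef_pos: [0.6112, 0.1623, 0.3006]
tool_rot: [0.715, 0.699, 0.0, 0.0]
ft_force: [-0.1, 0.4, 0.5]
opening: 0.0447
gripper_force: 0.0
clock: 9.0
eef_pos: [0.6107, 0.1624, 0.3006]
tool_rot: [0.715, 0.699, -0.0, -0.0]
ft_force: [-7.5, -0.9, 10.3]
opening: 0.0363
gripper_force: 19.3
```

```bash
python3 -m inch '[-0.4,0,-0.001,0,0,-0.4,0,-0.002,0,-0.04,-0.4,0,-0.002,0,-0.08,-0.4,0,-0.002,0,-0.12,-0.4,0,-0.002,0,-0.16,-0.4,0,-0.002,0,-0.16]' 30; python3 -c "
from h import *
s=status.sense();print(np.round(s['torque'],2),np.round(s['joint_positions'],2))"
```

```text
clock: 9.75
eef_pos: [0.6108, 0.1623, 0.3007]
tool_rot: [0.518, 0.855, 0.001, 0.001]
ft_force: [6.3, 2.1, 2.0]
opening: 0.0362
gripper_force: 30.1
[ 0.43 -1.5   0.02] [ 0.03  0.71 -0.59  1.65  0.47  0.92 -0.25]
```

```bash
python3 -m inch '[-0.4,0,0,0,-0.05,-0.4,0,0,0,-0.1,-0.4,0,0,0,-0.14,-0.4,0,0,0,-0.18,-0.4,0,0,0,-0.18]'; python3 -c "
from h import *
s=status.sense();print(np.round(s['torque'],2),np.round(s['joint_positions'],2))"
```

```text
clock: 10.38
eef_pos: [0.6112, 0.1629, 0.3008]
tool_rot: [0.259, 0.966, 0.002, 0.002]
ft_force: [12.2, 6.5, -2.6]
opening: 0.0359
gripper_force: 30.4
[ 1.52 -2.75 -0.01] [ 0.11  0.75 -0.72  1.64  0.57  0.97  0.24]
```

```bash
python3 -m inch '[-0.4,0,0,0,-0.05,-0.4,0,0,0,-0.1,-0.4,0,0,0,-0.13,-0.4,0,0,0,-0.13]'; python3 -c "
from h import *
s=status.sense();print(np.round(s['torque'],2),np.round(s['joint_positions'],2))"
```

```text
clock: 10.88
eef_pos: [0.6109, 0.1635, 0.3009]
tool_rot: [0.058, 0.998, 0.002, 0.002]
ft_force: [9.8, 10.8, -1.8]
opening: 0.036
gripper_force: 30.6
[ 2.15 -2.03 -0.38] [ 0.16  0.78 -0.81  1.64  0.65  1.01  0.59]
```

Turned about 84°, and the torque rise suggests the stop. Release, rise, turn back and return to the handle.

```bash
python3 -m inch '[0.2,0,0,0,0,0.6,0,0,0,0,1,0,0,0,0,1,0,0,0,0,1,0,0,-0.06,0,1,0,0,-0.13,0,1,0,0,-0.13,0.05,1,0,0,-0.13,0.1,1,0,0,-0.13,0.15,1,0,0,-0.13,0.15]'
python3 -m inch '[1,0,0,0,0.05,1,0,0,0,0.1,1,0,0,0,0.15,1,0,0,0,0.2,1,0,0,0,0.25,1,0,0,0,0.3,1,0,0,0,0.32,1,0,0,0,0.32]'
python3 -c "
from h import *
rows([((.6223,.0138,.380),-1),((.6223,.0138,.304),-1)])"
```

```text
clock: 12.12
eef_pos: [0.6098, 0.1624, 0.3781]
tool_rot: [0.289, 0.957, -0.0, 0.0]
ft_force: [-0.2, 0.6, 0.3]
opening: 0.0854
gripper_force: 0.0
clock: 13.12
eef_pos: [0.6099, 0.1624, 0.3779]
tool_rot: [0.714, 0.701, -0.0, -0.0]
ft_force: [-0.1, 0.1, 0.4]
opening: 0.0854
gripper_force: 0.0
[-0.2473  0.0253 -0.0035] -0.0003
[-0.2473  0.0253  0.1231] -0.0003
```

```bash
python3 -m inch '[1,-0.08,0.01,0,0,1,-0.16,0.025,0,0,1,-0.247,0.025,0,0,1,-0.247,0.025,0,0,1,-0.247,0.025,0,0,1,-0.247,0.025,0.06,0,1,-0.247,0.025,0.1,0,1,-0.247,0.025,0.122,0,1,-0.247,0.025,0.122,0]' 20
python3 -m inch '[0.2,0,0,0,0,-0.6,0,0,0,0,-0.6,0,0,0,0,-1,0,0,0,0,-1,0,0,0,0,-1,0,0,0,0]' 35
```

```text
clock: 14.25
eef_pos: [0.6215, 0.0146, 0.3043]
tool_rot: [0.714, 0.7, -0.0, -0.0]
ft_force: [-1.3, 0.2, -0.3]
opening: 0.0854
gripper_force: 0.0
clock: 15.0
eef_pos: [0.622, 0.0137, 0.3051]
tool_rot: [0.715, 0.699, 0.001, 0.0]
ft_force: [5.1, -0.1, 1.3]
opening: 0.0106
gripper_force: 34.8
```

```bash
python3 -m inch '[-1,0,-0.002,-0.0085,0,-1,0,-0.0043,-0.017,0,-1,0,-0.0043,-0.017,0]'
python3 - <<'E'
import numpy as np
f=.2254;r=.2103/.6
for t in(.05,.1,.15,.2,.25,.3,.35,.4,.45,.5,.55,.6,.65,.7,.75,.8,.85,.9,.95,1.,1.05):print(t,round(r*(np.cos(f+t)-np.cos(f+.05)),4),round(-r*(np.sin(f+t)-np.sin(f+.05)),4))
E
```

```text
clock: 15.38
eef_pos: [0.6194, 0.0137, 0.3154]
tool_rot: [0.715, 0.699, 0.001, 0.001]
ft_force: [7.1, 0.6, -3.0]
opening: 0.0102
gripper_force: 34.7
0.05 0.0 -0.0
0.1 -0.0052 -0.0167
0.15 -0.0112 -0.0332
0.2 -0.018 -0.0493
0.25 -0.0257 -0.0651
0.3 -0.0341 -0.0805
0.35 -0.0432 -0.0954
0.4 -0.0531 -0.1099
0.45 -0.0637 -0.1238
0.5 -0.075 -0.1372
0.55 -0.087 -0.15
0.6 -0.0996 -0.1622
0.65 -0.1127 -0.1738
0.7 -0.1265 -0.1847
0.75 -0.1407 -0.1949
0.8 -0.1555 -0.2043
0.85 -0.1707 -0.2131
0.9 -0.1863 -0.221
0.95 -0.2023 -0.2281
1.0 -0.2186 -0.2345
1.05 -0.2353 -0.24
```

Free: it rose past 10 mm at 3 N. Continue along the arc.

```bash
python3 -m inch '[-1,0,-0.005,-0.017,0,-1,0,-0.011,-0.033,0,-1,0,-0.018,-0.049,0,-1,0,-0.026,-0.065,0,-1,0,-0.034,-0.08,0,-1,0,-0.034,-0.08,0]'
```

```text
clock: 16.12
eef_pos: [0.5992, 0.0142, 0.3641]
tool_rot: [0.715, 0.699, 0.001, 0.001]
ft_force: [10.0, -0.4, 0.6]
opening: 0.0106
gripper_force: 34.8
```

```bash
python3 -m inch '[-1,0,-0.007,-0.015,0,-1,0,-0.017,-0.03,0,-1,0,-0.027,-0.043,0,-1,0,-0.039,-0.057,0,-1,0,-0.051,-0.07,0,-1,0,-0.063,-0.082,0,-1,0,-0.063,-0.082,0]'; python3 -c "
from h import *
save('scene','s3.png')"
```

```text
clock: 17.0
eef_pos: [0.5615, 0.015, 0.4136]
tool_rot: [0.715, 0.699, 0.002, 0.002]
ft_force: [10.2, -2.0, 5.1]
opening: 0.0107
gripper_force: 35.2
```

```bash
python3 -m inch '[-1,0,-0.012,-0.013,0,-1,0,-0.025,-0.024,0,-1,0,-0.039,-0.035,0,-1,0,-0.054,-0.044,0,-1,0,-0.069,-0.053,0,-1,0,-0.085,-0.061,0,-1,0,-0.101,-0.068,0,-1,0,-0.117,-0.074,0,-1,0,-0.117,-0.074,0]'
python3 - <<'E'
from h import *
a=save('scene','s4.png');b=save('top','t4.png')
i=np.hstack([cv2.resize(a[80:320,130:370],(400,400),interpolation=3),cv2.resize(b[90:290,140:340],(400,400),interpolation=3)])
cv2.imwrite('pics/g.png',cv2.cvtColor(i,cv2.COLOR_RGB2BGR))
E
```

```text
clock: 18.18
eef_pos: [0.491, 0.0166, 0.458]
tool_rot: [0.715, 0.699, 0.001, 0.002]
ft_force: [6.2, -2.6, 11.8]
opening: 0.0102
gripper_force: 36.8
```

View pics/g.png

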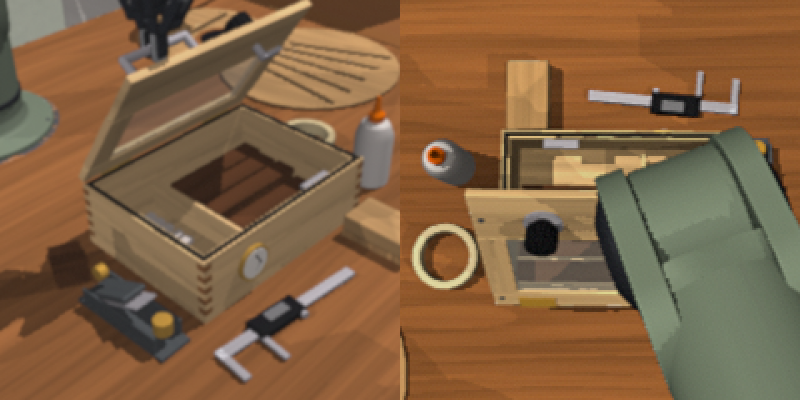

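The lid stands at about 57°, with its bar still in the fingers, and the bystanders are undisturbed. Settle and hand in.

```bash
python3 -m inch '[-1,0,0,-0.002,0,-1,0,0,-0.002,0,-1,0,0,-0.002,0,-1,0,0,-0.002,0]'; python3 -c "
from h import *
print(robot.job_done())"
```

```text
clock: 18.77
eef_pos: [0.491, 0.0165, 0.4582]
tool_rot: [0.715, 0.699, 0.001, 0.001]
ft_force: [4.5, -2.5, 6.3]
opening: 0.0104
gripper_force: 36.3
the job is handed in; nothing more can be done
None
```

The gentle tug showed the latch had caught the lid, so I turned the knob anticlockwise to free it; the lid is now held by its handle at about 57° open (half way is 45°), the things around the box were not touched, and the job is handed in.

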